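# Set the vacuum selector and hold the pump rod at its groove

### The job

Ready the microscope bench's vacuum slide holder: first turn the selector knob so that its pointer clicks onto the long line, leaving the pump rod down. Then take the pump rod by its round knob, draw it gently straight up out of its bore until the groove around the rod is level with the top of the block, not farther, and finish while still holding it there. Leave the other things on the bench where they are.

Things in the scene. Friction and masses are not known exactly. Their poses are not given: they have to be found in the camera images.
- selector (a joint): Angle of the selector knob in rad; it grows as the knob turns clockwise seen from above. It has four click positions, at 0, 0.7, 1.4 and 2.1 (end stops at -0.1 and 2.2); the long line is at 1.4, the other three have small dots (6 mm). It starts at about 0 or 0.7. Between clicks a detent resists with up to about 0.1 N m, and it pulls the knob into the nearest click when let go.
- selector_grip (a point): Point on the knob's turning axis (vertical), 61 mm above the bench, at the height to grip. The knob is a black bar 46 mm long, 14 mm thick and 36 mm tall (top 74 mm above the bench) on a 48 mm disc 8 mm high. This point's x and y axes turn with the knob; at every joint value the bar's long axis runs along the line from this point to the pointer.
- selector_pointer (a point): Pointer end of the selector bar, at the top: 23 mm out from the axis, 74 mm above the bench. The pointer half of the bar carries a thin white line on its top and end.
- selector_mark (a point): Middle of the long line (26 x 6 mm, radial, dark) on top of the selector's box, 42 mm out from the knob's axis, 30 mm above the bench. The pointer points to it at joint value 1.4.
- selector_box: White box of the selector valve, 120 x 120 mm, 30 mm high, fixed to the bench. Origin at the centre of its underside, z up; the knob's axis is above the origin. Which side of the bench it stands on, and its yaw, vary.
- pump: Hand vacuum pump, fixed to the bench: an upright square aluminium block 60 x 60 mm, 110 mm high, on a 90 x 90 x 8 mm foot plate. Origin at the centre of its underside, z up. An upright blind bore 17.2 mm wide and 85 mm deep opens in the middle of its top.
- pump_mouth (a point): Centre of the bore's mouth, level with the block's top, 110 mm above the bench; z up along the bore.
- rod: Piston rod: steel, 16 mm diameter, about 0.35 kg (0.25 to 0.5), standing loose in the pump's bore, its foot on the bore's floor; it drops back when let go and binds if pulled askew (it must not press on the bore with more than 80 N). Origin at the centre of its foot, z up along the rod. The rod is plain for 110 mm; above that is its knob.
- rod_knob (a point): Centre of the rod's round black knob: 30 mm diameter, 24 mm high, 122 mm above the rod's foot. At the start it is 147 mm above the bench and the knob's underside is 25 mm above the block.
- rod_groove (a point): Middle of the dark groove around the rod (4 mm wide), 45 mm above the rod's foot. At the start it is inside the bore, 40 mm below the mouth; it must end level with the mouth.
- oil_bottle: Bystander: small amber bottle, 40 mm wide, 85 mm high; origin under its centre.
- petri_dish: Bystander: pale lidded dish 90 mm wide, 16 mm high; origin under its centre.
- slide_box: Bystander: grey box 100 x 85 x 34 mm; origin under its centre.
- beaker: Bystander: glass beaker 70 mm wide, 90 mm high; origin under its centre.
- screwdriver: Bystander: screwdriver 170 mm long lying flat; origin under its middle.
- objective: Bystander: steel microscope objective standing on end, 28 mm wide, 46 mm high; origin under its centre.
Things that resemble listed ones, but are neither listed nor needed, are in the scene too. There is more than one size of the rod; the job needs the largest.

How it is judged (in metres and radians):
On the way:
1. the selector points at the long line (within 0.2 rad) while the rod is still down (value of joint selector between 1.2 and 1.6 rad and z of rod_groove in the frame of pump_mouth below -0.032 m), for 0.2 s.
At the end, for the whole second after the job is handed in: The selector is within 0.2 rad of the long line; the rod's groove is within 6 mm of the level of the bore's mouth, the rod still in the bore (within 4 mm and 0.06 rad of its axis), still, and held by the fingers (more than 2 N) (value of joint selector between 1.2 and 1.6 rad and z of rod_groove in the frame of pump_mouth between -0.006 and 0.006 m and horizontal distance between rod_groove and pump_mouth below 0.004 m and angle between the z axis of rod and the z axis of pump, either way round below 0.06 rad and contact force between the fingers and rod above 2 N and linear speed of rod below 0.02 m/s); the arm keeps its last pose, push and grip.
It fails at once if the rod is raised more than 12 mm before the selector points at the long line (z of rod_groove in the frame of pump_mouth above -0.028 m and not (value of joint selector between 1.1 and 1.7 rad)).
It fails at once if the rod is pulled far past its groove (20 mm or more) (z of rod_groove in the frame of pump_mouth above 0.02 m).
It fails at once if the rod is forced against its bore with more than 80 N (contact force between rod and pump above 80 N).
It fails at once if a bystander is moved more than 30 mm (distance of any of oil_bottle, petri_dish, slide_box, beaker, screwdriver, objective from where it was at the start of the episode above 0.03 m).
It also fails if it takes over 54 s, if anything falls off the work surface, if the arm or the gripper's body presses on something with over 40 N, if the wrist force passes 120 N, or if a joint passes its speed limit or range.

### The arm

A 6-joint arm with a two-finger parallel gripper is mounted at the origin on the work surface. World frame = base frame: x ahead of the robot, y to its left, z up, the work surface at z = 0. Lengths are in m, angles in degrees, forces in N, time in s.
With the tool pointing down it reaches from about 0.35 to 0.875 m from the base axis. Payload 4.2 kg.
Tool frame: the origin (TCP) lies at the very end of the fingers, on their centre line; the grasp point (between the pads) lies 19 mm behind it; z points along the fingers, y is the line along which they close (so a half turn about z gives the same grasp; the last joint's range is limited). The gripper opens to 87 mm and grips with 3 to 60 N. Pads are 19 mm wide; open, the fingers measure 117 mm over their backs; the gripper's body (75 mm by 190 mm) begins 51 mm behind the grasp point.
Start: joints at [-57.376, 22.042, 0.453, 0, -68.411, -14.817], TCP at [0.191, -0.595, 0.223] pointing down, gripper open.
Joint ranges: [-179.83, 179.83], [-69.29, 118.12], [-61.27, 80.66], [-181.25, 117.63], [-171.15, -9.14], [-177.46, 177.46]. Speed limits (degrees/s): [159.86, 159.86, 180, 180, 180, 180].

### API

Orientations are given as a 3x3 rotation matrix whose columns are the frame's x, y, z axes.
In Python, from station import sense, cams, r gives the robot as it stands. The module is installed in compiled form; this text tells all that it offers.
- The arm moves only by the tool step_arm, never from a script. Its argument "targets" is text: rows parted by semicolons, each of 4 numbers parted by spaces: the shift along the tool's x, y, z in cm, then the turn about the tool's z in degrees. In form: x y z turn; .... A call has 1 to 12 rows; each row shifts and turns the commanded pose from where the row before left it, along the tool's axes as they then stand; what a row does not reach is not made up. A row lasts 1/12 s, in which the tool goes at most 41.7 mm and 7.16 degrees, less where a joint would pass 70% of its speed; a pose out of reach is approached as far as the arm can. A call with a gripper value outside its range is refused whole. "claw" is the finger opening in cm, from 0 to 8.7, set as the call begins (left out, the last holds). The fingers move at their own pace and stop on an object; the grip force is fixed at half the most. Time passes only in rows, so rows that do not move let the fingers close. It gives the time, the measured TCP pose, the force, the opening and the grip force at its end, in the units of the state.
- sense(): the state, without advancing time (a new reading comes with each control period).
- cams.capture(name): name is "side" or "top" or "wrist"; returns a dict with "frame" (480x640x3 uint8, blue, green, red), "vertical_fov" (degrees; the focal length in pixels is half the picture's height over the tangent of half this angle, whatever the lens; pixels are square), "cx", "cy" (the principal point, pixels), "eye" and "rotation" of the camera in the world; the wrist camera has in their place "tool_from_camera" (4x4, takes a point from camera to tool coordinates, whose origin is the TCP and whose axes are the flange's). Camera axes: x right, y down, z forward; pixel columns grow to the right and rows downward; lengths in m; the calibration is good to about 2 mm. A picture is of the moment at which its call begins: read the wrist's pose just before it. There is no depth.
- r.finish_job(): hands the job in; it is judged then, once.
The state is a dict: "time_s": time; "joints": joint angles; "joint_velocities": joint speeds; "effort": joint torques, N m; "tcp_pos": TCP position; "ee_rot": TCP orientation; "wrist_force": force on the tool from outside, world axes, zero at the start; "moment": the same for the moment, N m; "gripper_width": opening from 0.0 (shut) to 1.0 (fully open); "gripper_force": force on a finger pad.
Only numpy, scipy, OpenCV 4.12 (cv2) and the standard library are available. Lean on these libraries where they do the work, as an engineer would, in place of code of your own. Each camera call takes 0.05 s, during which the arm holds its last target. There are 200 camera calls.

## Working session

There is one attempt and no reset: what is moved stays moved. The work goes in short steps, Python scripts to look and compute and a tool call to move; the robot and the scene stay as the last step left them, time stands still between calls to the robot, and variables do not carry over. Pictures are saved under pics/ and viewed, at most 10 in all, crops included, and the job is handed in when it is done.

Besides the shell and the picture viewer there is one more tool, called after "Emit:" as a command line: name --argument value ..., lists and objects as JSON in quotes. step_arm: Moves the arm, as the interface text tells. Its arguments: {"type":"object","properties":{"targets":{"type":"string"},"claw":{"type":"number"}},"required":["targets"]}

```bash
mkdir -p pics
cat > h.py <<'E'
import numpy as np, cv2
from station import sense, cams, r
def K(c):
    f=240/np.tan(np.radians(c["vertical_fov"])/2); return f,c["cx"],c["cy"]
def cap(name):
    s=sense(); c=cams.capture(name)
    if name=="wrist":
        T=np.array(c["tool_from_camera"]); R=np.array(s["ee_rot"])
        c["eye"]=R@T[:3,3]+np.array(s["tcp_pos"]); c["rotation"]=R@T[:3,:3]
    return c
def ray(c,u,v):
    f,cx,cy=K(c); d=np.array(c["rotation"])@np.array([(u-cx)/f,(v-cy)/f,1]); return np.array(c["eye"]),d/np.linalg.norm(d)
def onz(c,u,v,z):
    e,d=ray(c,u,v); return e+d*(z-e[2])/d[2]
def proj(c,p):
    f,cx,cy=K(c); q=np.array(c["rotation"]).T@(np.array(p)-np.array(c["eye"])); return f*q[0]/q[2]+cx,f*q[1]/q[2]+cy
E
python3 - <<'E'
from h import *
import pickle
for n in ("top","side"):
    c=cap(n); cv2.imwrite(f"pics/{n}0.png",c["frame"]); pickle.dump(c,open(n+"0.pkl","wb")); print(n,c["eye"],c["vertical_fov"],np.round(c["rotation"],2).tolist())
s=sense();print(s["time_s"],np.round(s["ee_rot"],3).tolist(),s["wrist_force"])
E
```

```text
top [0.30141724 0.02726415 1.39686403] 54.5699511996415 [[0.02, -0.99, 0.17], [-1.0, -0.02, -0.03], [0.03, -0.17, -0.99]]
side [0.22537958 0.86541302 0.72696749] 51.95261480698551 [[-0.95, -0.17, 0.28], [-0.32, 0.53, -0.79], [-0.01, -0.83, -0.55]]
0.1 [[-0.952, -0.306, -0.001], [-0.306, 0.952, 0.002], [0.0, 0.002, -1.0]] [0.32195829 0.0174682  0.15119479]
```

View pics/top0.png

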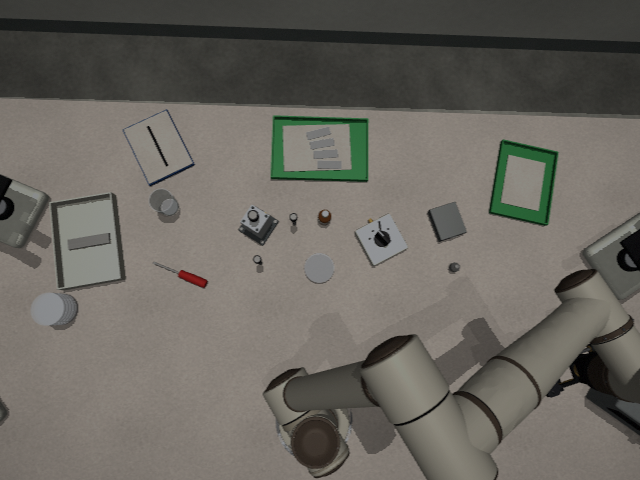

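View pics/side0.png

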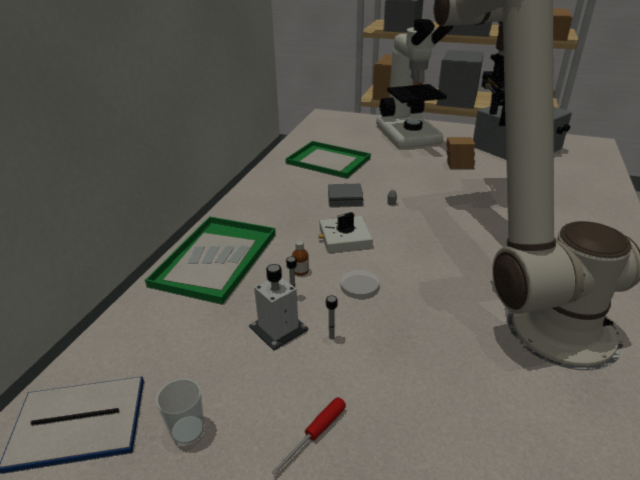

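The top view shows the pump with its rod knob at (253,215). The two small rods standing loose at (293,217) and (258,259) could be mistaken for it, and so could the bottle at (325,216). The selector box is at (381,240), with its black bar at about (382,236). I choose the rod in the pump block and check it, and the selector, in a close crop.

Run:
```python
from h import *
import pickle
t=pickle.load(open("top0.pkl","rb"));s=pickle.load(open("side0.pkl","rb"))
z=lambda c,x,y,w:cv2.resize(c["frame"][y:y+w*3//4,x:x+w],(400,300),interpolation=cv2.INTER_CUBIC)
im=np.vstack([np.hstack([z(t,347,208,72),z(t,222,195,72)]),np.hstack([z(s,305,200,80),z(s,235,255,120)])])
cv2.imwrite("pics/crop.png",im)
for n,u,v,h in(("pumpknob",253,215,.159),("selknob",382,237,.074),("selbox",381,240,.03)):print(n,onz(t,u,v,h))
for n,u,v,h in(("pumpknob",274,270,.159),("sel",346,218,.074)):print(n,onz(s,u,v,h))
```

```text
pumpknob [0.55879551 0.17917567 0.159     ]
selknob [ 0.52104868 -0.18478398  0.074     ]
selbox [ 0.51920176 -0.18881411  0.03      ]
pumpknob [0.55693072 0.18982275 0.159     ]
sel [ 0.51817709 -0.16855759  0.074     ]
```

View pics/crop.png

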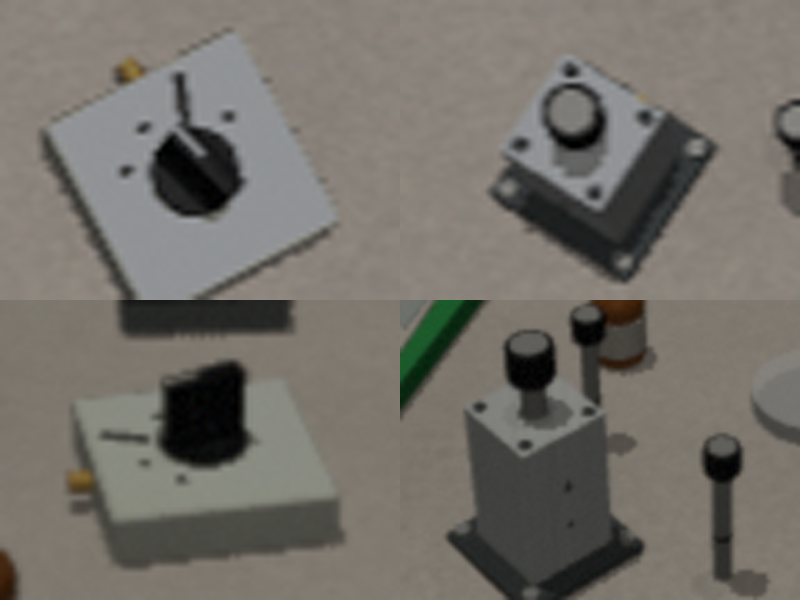

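The crop shows the pump's black rod knob at the top of the aluminium block, so the choice is right. The selector's white pointer points at the dot anticlockwise of the long line, which is the 0.7 click. It therefore needs about 40° clockwise. I move above the selector.

Emit:
step_arm --targets "-3.4 2.2 0 0;-3.4 2.2 0 0;-3.4 2.2 0 0;-3.4 2.2 0 0;-3.4 2.2 0 0;-3.4 2.2 0 0;-3.4 2.2 0 0;-3.4 2.2 0 0;-3.4 2.2 0 0;-3.4 2.2 0 0;-3.4 2.2 0 0;-3.4 2.2 0 0" --claw 8.7

```text
time_s: 1.1
tcp_pos: [0.4995, -0.217, 0.2224]
ee_rot: [[-0.952, -0.306, -0.0], [-0.306, 0.952, 0.0], [0.0, 0.0, -1.0]]
wrist_force: [1.2, -1.6, 0.2]
gripper_width: 0.997
gripper_force: 0.0
```

Emit:
step_arm --targets "-1.5 1.5 0 0;-1.5 1.5 0 0;0 0 0 -5.5;0 0 0 -5.5;0 0 0 -5.5;0 0 0 -5.5;0 0 0 -5.5;0 0 0 -5.5;0 0 0 0;0 0 0 0"

```text
time_s: 1.93
tcp_pos: [0.518, -0.1811, 0.2222]
ee_rot: [[-0.634, -0.773, -0.001], [-0.773, 0.634, 0.0], [0.0, 0.001, -1.0]]
wrist_force: [-0.1, 0.7, -0.1]
gripper_width: 0.998
gripper_force: 0.0
```

Run:
```python
from h import *
import pickle
c=cap("wrist"); cv2.imwrite("pics/w1.png",c["frame"]); pickle.dump(c,open("w1.pkl","wb"))
s=sense();print(s["time_s"],np.round(s["tcp_pos"],4),np.round(s["ee_rot"],3).tolist(),np.round(s["joints"],1),c["eye"])
```

```text
1.9833 [ 0.518  -0.1811  0.2223] [[-0.634, -0.774, -0.001], [-0.774, 0.634, 0.0], [0.0, 0.001, -1.0]] [ -2.3  14.7 -10.4  -0.  -65.  -37. ] [ 0.47030075 -0.23940862  0.38443077]
```

View pics/w1.png

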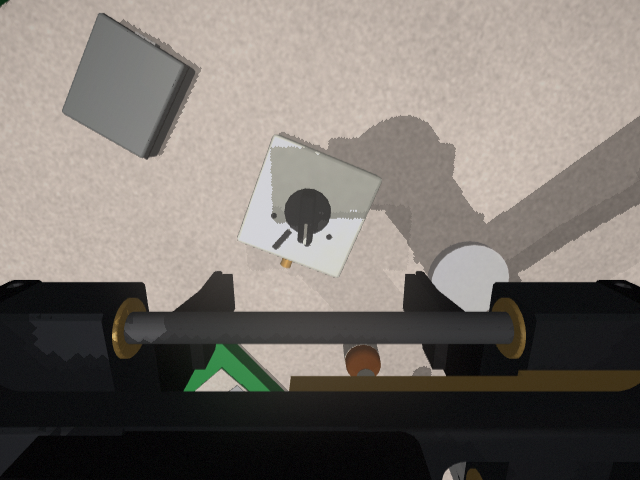

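The wrist view shows the box, the knob disc at (308,212), and the white pointer line at about (305,233). One dot shows at (329,237) and the long line at (282,239). I measure these.

```bash
cat > m.py <<'E'
from h import *
import pickle
c=pickle.load(open("w1.pkl","rb"));f=c["frame"]
hsv=cv2.cvtColor(f,cv2.COLOR_BGR2HSV); g=cv2.cvtColor(f,cv2.COLOR_BGR2GRAY)
x0,y0,x1,y1=225,125,390,285
m=np.zeros_like(g);m[y0:y1,x0:x1]=((g<75)[y0:y1,x0:x1])*255
n,l,st,ce=cv2.connectedComponentsWithStats(m)
for i in range(1,n):
    if st[i,4]>10: print(i,st[i],ce[i].round(1),onz(c,*ce[i],.03).round(4))
big=cv2.resize(f[175:265,240:360],(800,600),interpolation=cv2.INTER_CUBIC);cv2.imwrite("pics/w1c.png",big)
E
python3 m.py
```

```text
1 [ 285  189   46   55 1655] [307.2 211.8] [ 0.5268 -0.1884  0.03  ]
2 [273 213   3   5  12] [273.9 215.1] [ 0.556  -0.2078  0.03  ]
5 [327 235   4   4  13] [328.5 236.2] [ 0.5262 -0.1536  0.03  ]
6 [225 274   8  11  85] [228.4 279.1] [ 0.6429 -0.1855  0.03  ]
```

View pics/w1c.png

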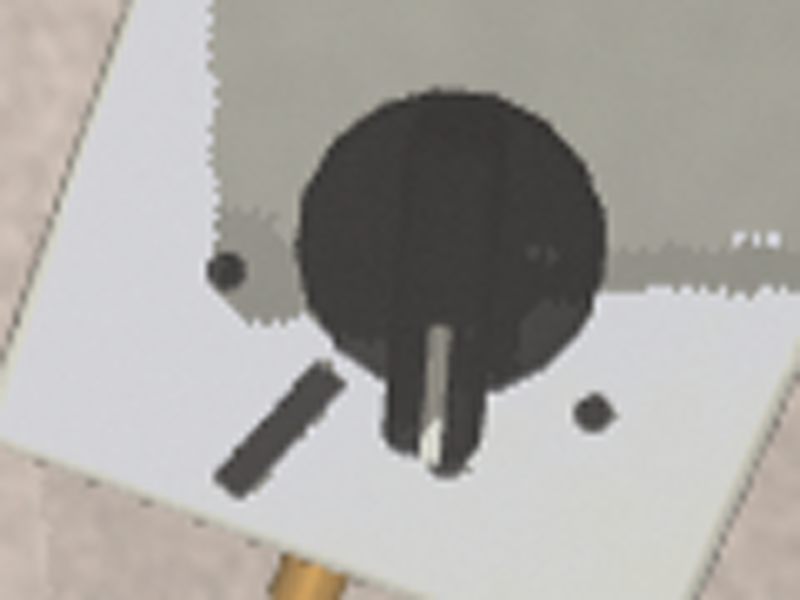

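The crop shows the disc's circle centred at (452,244) with a radius of 154, the long line's middle at (281,430), and the white line running from (438,328) to (432,415) before it drops over the end of the bar.

Run:
```python
from h import *
import pickle
c=pickle.load(open("w1.pkl","rb"))
q=lambda u,v,z:onz(c,240+u/6.667-.4,175+v/6.667-.4,z)
ax=q(452,244,.038);m=q(281,430,.03);p=q(432,415,.074);b=q(438,328,.074)
d2=q(226,271,.03);d1=q(594,412,.03)
e1=q(298,244,.038);e2=q(606,244,.038);print("disc dia",np.linalg.norm(e1-e2))
az=lambda a,b:np.degrees(np.arctan2(*(b-a)[1::-1]))
print("axis",ax,"mark r",np.linalg.norm((m-ax)[:2]),"az",az(ax,m),"ptr r",np.linalg.norm((p-ax)[:2]),az(ax,p),az(b,p))
for d in(d1,d2):print(np.linalg.norm((d-ax)[:2]),az(ax,d))
s=sense();R=np.array(s["ee_rot"]);print("y az",np.degrees(np.arctan2(R[1,1],R[0,1])), "shift tool cm",100*R.T@(np.array([ax[0],ax[1],.044])-s["tcp_pos"]))
```

```text
disc dia 0.04717721497018707
axis [ 0.52497527 -0.18986102  0.038     ] mark r 0.04253619196224508 az 9.545755396267474 ptr r 0.016955419405285357 44.17278336821425 46.16804209869615
0.0366144081829583 87.98207789578191
0.036315259187650044 -29.888252784274947
y az 140.67013073747518 shift tool cm [ 0.2318369  -1.10071598 17.82499413]
```

Emit:
step_arm --targets "0.2 -1.1 1.9 1;0 0 3 0;0 0 3 0;0 0 3 0;0 0 3 0;0 0 2 0;0 0 1 0;0 0 1 0;0 0 0 0;0 0 0 0"

```text
time_s: 2.82
tcp_pos: [0.5262, -0.1898, 0.0441]
ee_rot: [[-0.645, -0.764, 0.001], [-0.764, 0.645, -0.0], [-0.0, -0.001, -1.0]]
wrist_force: [-0.6, -0.3, 0.1]
gripper_width: 0.998
gripper_force: 0.0
```

Emit:
step_arm --targets "0 0 0 0;0 0 0 0;0 0 0 0;0 0 0 0;0 0 0 0;0 0 0 0;0 0 0 0;0 0 0 0;0 0 0 0;0 0 0 0" --claw 0

```text
time_s: 3.65
tcp_pos: [0.5255, -0.1897, 0.0435]
ee_rot: [[-0.645, -0.764, -0.0], [-0.764, 0.645, 0.0], [0.0, 0.0, -1.0]]
wrist_force: [-0.3, 0.5, -0.1]
gripper_width: 0.324
gripper_force: 0.0
```

Emit:
step_arm --targets "0 0 0 0;0 0 0 0;0 0 0 0;0 0 0 0;0 0 0 0;0 0 0 0;0 0 0 0;0 0 0 0"

```text
time_s: 4.32
tcp_pos: [0.5259, -0.1898, 0.0436]
ee_rot: [[-0.645, -0.764, 0.001], [-0.764, 0.645, -0.0], [-0.0, -0.001, -1.0]]
wrist_force: [1.7, -1.7, -2.3]
gripper_width: 0.16
gripper_force: 30.0
```

The fingers hold the bar at a 14 mm opening. I turn it 40° clockwise.

Emit:
step_arm --targets "0 0 0 4;0 0 0 4;0 0 0 4;0 0 0 4;0 0 0 4;0 0 0 4;0 0 0 4;0 0 0 4;0 0 0 4;0 0 0 4;0 0 0 0;0 0 0 0"

```text
time_s: 5.32
tcp_pos: [0.5261, -0.1899, 0.0436]
ee_rot: [[-0.985, -0.172, 0.001], [-0.172, 0.985, -0.0], [-0.001, -0.001, -1.0]]
wrist_force: [2.8, -2.7, -3.2]
gripper_width: 0.156
gripper_force: 30.0
```

Run:
```python
from h import *
s=sense();R=np.array(s["ee_rot"]);print("y az",np.degrees(np.arctan2(R[1,1],R[0,1])),s["wrist_force"],s["moment"],s["gripper_width"])
```

```text
y az 99.90507802254521 [ 2.8114933  -2.71543576 -3.2212285 ] [-0.84529102 -0.82571864 -0.03816755] 0.1564765987995775
```

Emit:
step_arm --targets "0 0 0 0;0 0 0 0;0 0 0 0;0 0 0 0;0 0 0 0;0 0 0 0;0 0 0 0;0 0 0 0;0 0 0 0" --claw 8.7

```text
time_s: 6.07
tcp_pos: [0.5254, -0.1896, 0.0435]
ee_rot: [[-0.985, -0.17, -0.0], [-0.17, 0.985, 0.0], [0.0, 0.0, -1.0]]
wrist_force: [0.9, -0.3, -1.0]
gripper_width: 0.76
gripper_force: 0.0
```

Emit:
step_arm --targets "0 0 -2 0;0 0 -3 0;0 0 -4 0;0 0 -4 0;0 0 -4 0;0 0 -4 0;0 0 -2 0;0 0 0 0;0 0 0 0"

```text
time_s: 6.82
tcp_pos: [0.5258, -0.1895, 0.2748]
ee_rot: [[-0.985, -0.17, 0.003], [-0.17, 0.985, 0.0], [-0.003, -0.0, -1.0]]
wrist_force: [0.3, 0.0, -1.2]
gripper_width: 1.002
gripper_force: 0.0
```

Run:
```python
from h import *
import pickle
c=cap("wrist"); pickle.dump(c,open("w2.pkl","wb"))
t=cap("top");pickle.dump(t,open("top1.pkl","wb"))
u,v=map(int,proj(c,[.525,-.19,.04]));print(u,v)
a=cv2.resize(c["frame"][v-45:v+45,u-60:u+60],(600,450),interpolation=cv2.INTER_CUBIC)
cv2.imwrite("pics/w2c.png",a)
```

```text
317 203
```

View pics/w2c.png

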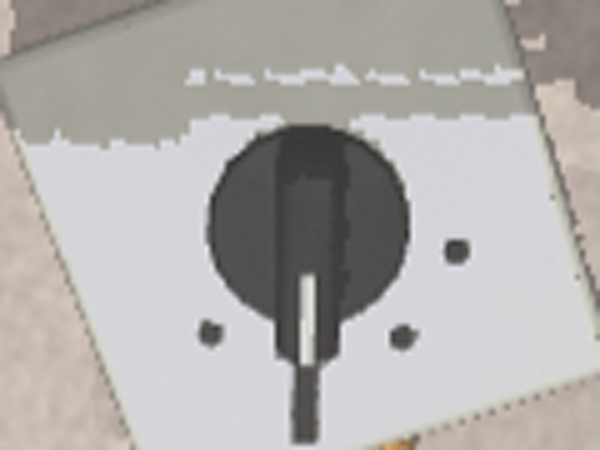

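The pointer now stands on the long line: the white line at (307,320) runs into the dark line at (305,400). I move to the pump.

Emit:
step_arm --targets "-0.9 3.6 0 0;-0.9 3.6 0 0;-0.9 3.6 0 0;-0.9 3.6 0 0;-0.9 3.6 0 0;-0.9 3.6 0 0;-0.9 3.6 0 0;-0.9 3.6 0 0;-0.9 3.6 0 0;-0.9 3.6 0 0;0 0 -3 0;0 0 0 0"

```text
time_s: 7.92
tcp_pos: [0.5544, 0.1827, 0.3056]
ee_rot: [[-0.985, -0.174, 0.004], [-0.174, 0.985, -0.001], [-0.004, -0.001, -1.0]]
wrist_force: [0.8, -0.6, 2.3]
gripper_width: 1.001
gripper_force: 0.0
```

Emit:
step_arm --targets "0 0 0 -6;0 0 0 -6;0 0 0 -6;0 0 0 -6;0 0 0 -6;0 0 0 -6;0 0 0 0;0 0 0 0"

```text
time_s: 8.58
tcp_pos: [0.5526, 0.1799, 0.3023]
ee_rot: [[-0.699, -0.715, -0.002], [-0.715, 0.699, -0.001], [0.002, 0.001, -1.0]]
wrist_force: [-0.1, 0.1, -0.5]
gripper_width: 1.003
gripper_force: 0.0
```

Run:
```python
from h import *
import pickle
c=cap("wrist"); cv2.imwrite("pics/w3.png",c["frame"]); pickle.dump(c,open("w3.pkl","wb"))
s=sense();print(s["time_s"],np.round(s["tcp_pos"],4),np.round(s["ee_rot"],3).tolist(),np.round(s["joints"],1),proj(c,[.558,.183,.159]),proj(c,[.558,.183,.11]))
```

```text
8.6333 [0.5527 0.18   0.3025] [[-0.699, -0.715, -0.002], [-0.715, 0.699, -0.001], [0.002, 0.0, -1.0]] [ 34.   15.3   2.   -0.  -76.9 -78.4] (np.float64(316.270601091553), np.float64(229.75714793208044)) (np.float64(316.4923320284301), np.float64(217.8042133902497))
```

View pics/w3.png

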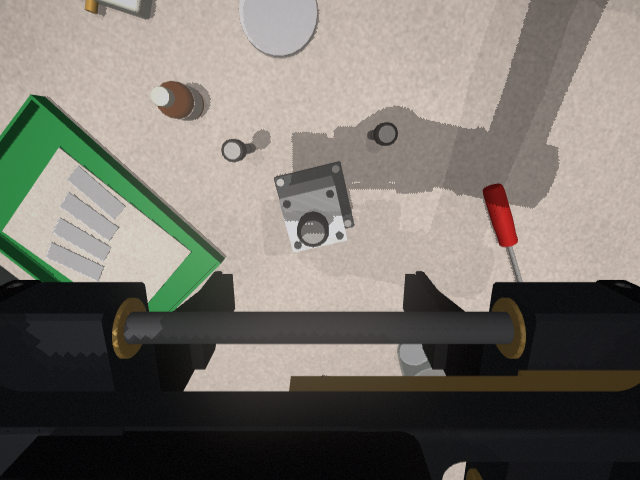

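The wrist view shows the rod knob at about (313,230), and the block's four screws at (287,204), (330,194), (340,236) and (298,245). The two shorter loose rods stand apart from the pump. I measure the knob and the block top.

Run:
```python
from h import *
import pickle
c=pickle.load(open("w3.pkl","rb"));f=c["frame"];g=cv2.cvtColor(f,cv2.COLOR_BGR2GRAY)
roi=cv2.resize(g[185:260,270:360],None,fx=6,fy=6,interpolation=cv2.INTER_CUBIC)
C=cv2.HoughCircles(cv2.medianBlur(roi,5),cv2.HOUGH_GRADIENT,1,60,param1=100,param2=25,minRadius=70,maxRadius=130)
for u,v,rr in C[0][:3]:
    u,v,rr=u/6+270-.4,v/6+185-.4,rr/6
    print("knob px",u,v,rr,onz(c,u,v,.159).round(4),"dia",np.linalg.norm(onz(c,u-rr,v,.159)-onz(c,u+rr,v,.159)))
P=[onz(c,*p,.11) for p in((287,204),(330,194),(340,236),(298,245))]
print("block",np.mean(P,0),[np.linalg.norm(P[i]-P[i-1]).round(4) for i in range(4)])
s=sense();R=np.array(s["ee_rot"])
u,v,rr=C[0][0];k=onz(c,u/6+269.6,v/6+184.6,.159)
for q in(k,np.mean(P,0)):print(100*R.T@(np.array([q[0],q[1],.129])-s["tcp_pos"]))
t=pickle.load(open("top1.pkl","rb"))
for q in(k,):print(proj(t,[*q[:2],.159]))
```

```text
knob px 312.35 231.35 12.066667 [0.5616 0.1816 0.159 ] dia 0.022095012040981524
block [0.56180432 0.18276431 0.11      ] [np.float64(0.0459), np.float64(0.0458), np.float64(0.0464), np.float64(0.0461)]
[-0.76842235 -0.53944064 17.34982613]
[-0.86731389 -0.46850472 17.34967804]
(np.float64(252.16062804414804), np.float64(213.95586988401544))
```

Emit:
step_arm --targets "-0.8 -0.5 0.3 0;0 0 3 0;0 0 3 0;0 0 3 0;0 0 3 0;0 0 2 0;0 0 1.5 0;0 0 1 0;0 0 0.5 0;0 0 0 0;0 0 0 0"

```text
time_s: 9.55
tcp_pos: [0.5627, 0.1829, 0.1311]
ee_rot: [[-0.697, -0.717, 0.001], [-0.717, 0.697, 0.0], [-0.001, -0.001, -1.0]]
wrist_force: [1.7, 0.8, -0.1]
gripper_width: 0.998
gripper_force: 0.0
```

Run:
```python
from h import *
c=cap("wrist");s=sense()
print(s["wrist_force"],s["tcp_pos"],proj(c,[.562,.182,.159]))
k=cap("side");u,v=map(int,proj(k,[.56,.182,.14]))
a=cv2.resize(c["frame"][150:450,120:520],(400,300));b=cv2.resize(k["frame"][v-60:v+60,u-80:u+80],(400,300),interpolation=cv2.INTER_CUBIC)
cv2.imwrite("pics/w4.png",np.hstack([a,b]))
```

```text
[ 0.08225326 -0.36665299  0.36034739] [0.56291366 0.18302011 0.13161401] (np.float64(317.9736275305058), np.float64(315.3317885000454))
```

View pics/w4.png

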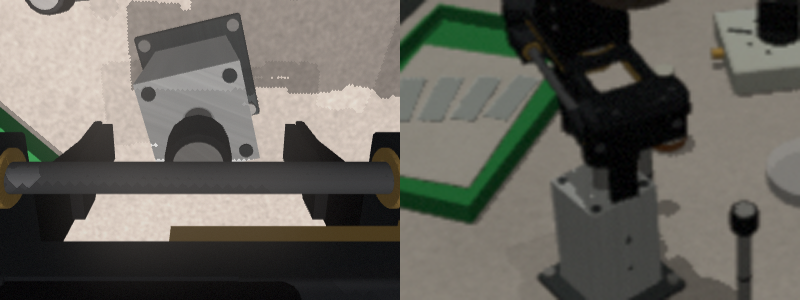

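The knob stands midway between the fingers, at (199,140) in the left crop, and the fingertips are clear of the block. I close the gripper.

Emit:
step_arm --targets "0 0 0.2 0;0 0 0 0;0 0 0 0;0 0 0 0;0 0 0 0;0 0 0 0;0 0 0 0;0 0 0 0;0 0 0 0;0 0 0 0;0 0 0 0;0 0 0 0" --claw 2.4

```text
time_s: 10.65
tcp_pos: [0.5621, 0.1826, 0.1286]
ee_rot: [[-0.697, -0.717, -0.0], [-0.717, 0.697, -0.0], [0.0, -0.0, -1.0]]
wrist_force: [-0.2, -0.9, 0.2]
gripper_width: 0.335
gripper_force: 30.0
```

Emit:
step_arm --targets "0 0 0 0;0 0 0 0;0 0 0 0;0 0 0 0;0 0 0 0;0 0 0 0" --claw 0

```text
time_s: 11.15
tcp_pos: [0.5621, 0.1826, 0.1285]
ee_rot: [[-0.697, -0.717, -0.0], [-0.717, 0.697, -0.0], [0.0, -0.0, -1.0]]
wrist_force: [-0.4, -0.5, -0.0]
gripper_width: 0.332
gripper_force: 30.0
```

Emit:
step_arm --targets "0 0 -0.2 0;0 0 -0.2 0;0 0 -0.2 0;0 0 -0.2 0;0 0 -0.2 0;0 0 0 0;0 0 0 0"

```text
time_s: 11.73
tcp_pos: [0.5618, 0.1827, 0.1386]
ee_rot: [[-0.697, -0.717, -0.0], [-0.717, 0.697, 0.0], [0.0, 0.0, -1.0]]
wrist_force: [-0.1, 0.2, -4.0]
gripper_width: 0.334
gripper_force: 30.0
```

Force is −4 N, which matches the rod's weight, and there is no side load. The knob rose 10 mm with the tool. I go on to 38 mm.

Emit:
step_arm --targets "0 0 -0.3 0;0 0 -0.3 0;0 0 -0.3 0;0 0 -0.3 0;0 0 -0.3 0;0 0 -0.3 0;0 0 -0.3 0;0 0 -0.3 0;0 0 -0.2 0;0 0 -0.2 0;0 0 0 0;0 0 0 0"

```text
time_s: 12.73
tcp_pos: [0.562, 0.1827, 0.1666]
ee_rot: [[-0.697, -0.717, 0.0], [-0.717, 0.697, 0.0], [-0.0, 0.0, -1.0]]
wrist_force: [-0.8, 1.0, -4.4]
gripper_width: 0.334
gripper_force: 30.0
```

Run:
```python
from h import *
s=sense();print(s["tcp_pos"],s["wrist_force"],s["moment"])
k=cap("side");u,v=map(int,proj(k,[.56,.182,.13]))
c=cap("wrist")
a=cv2.resize(c["frame"][150:450,120:520],(400,300));
b=cv2.resize(k["frame"][v-30:v+30,u-40:u+40],(800,600),interpolation=cv2.INTER_CUBIC)
b=np.clip(b.astype(float)*1.6,0,255).astype(np.uint8)
cv2.imwrite("pics/w5.png",b)
print([np.round((np.array(proj(k,[.5618,.1826,z]))-[u-40,v-30])*10) for z in(.11,.15)])
```

```text
[0.56202383 0.18265352 0.16661579] [-0.80136017  0.97884249 -4.38844438] [ 0.03074752 -0.01218063  0.02655346]
[array([398., 382.]), array([385., 221.])]
```

View pics/w5.png

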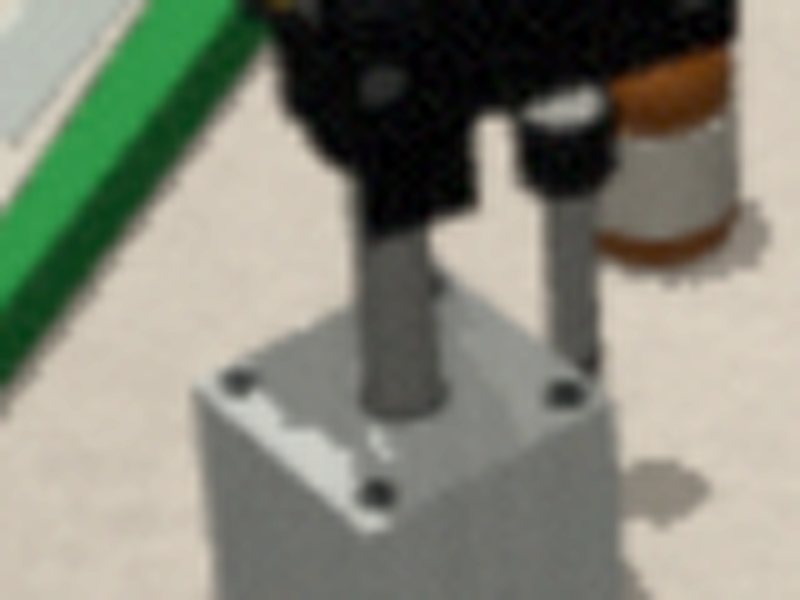

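The rod stands straight in the bore, and a dark band, the groove's upper edge, is just showing at the mouth at (402,405). The last 2 mm remain.

Emit:
step_arm --targets "0 0 -0.1 0;0 0 -0.1 0;0 0 0 0;0 0 0 0;0 0 0 0;0 0 0 0"

```text
time_s: 13.33
tcp_pos: [0.562, 0.1826, 0.1685]
ee_rot: [[-0.697, -0.717, -0.0], [-0.717, 0.697, -0.0], [0.0, 0.0, -1.0]]
wrist_force: [-0.0, -0.0, -2.6]
gripper_width: 0.333
gripper_force: 30.0
```

Run:
```python
from h import *
s=sense();print(s["tcp_pos"],s["wrist_force"],s["gripper_force"])
k=cap("side");u,v=map(int,proj(k,[.56,.182,.13]))
b=np.clip(cv2.resize(k["frame"][v-15:v+30,u-30:u+30],(800,600),interpolation=cv2.INTER_CUBIC)*1.8,0,255).astype(np.uint8)
cv2.imwrite("pics/w6.png",b)
```

```text
[0.56201981 0.18263604 0.16851313] [-0.03815705 -0.03723338 -2.58981144] 30.00419589690864
```

View pics/w6.png

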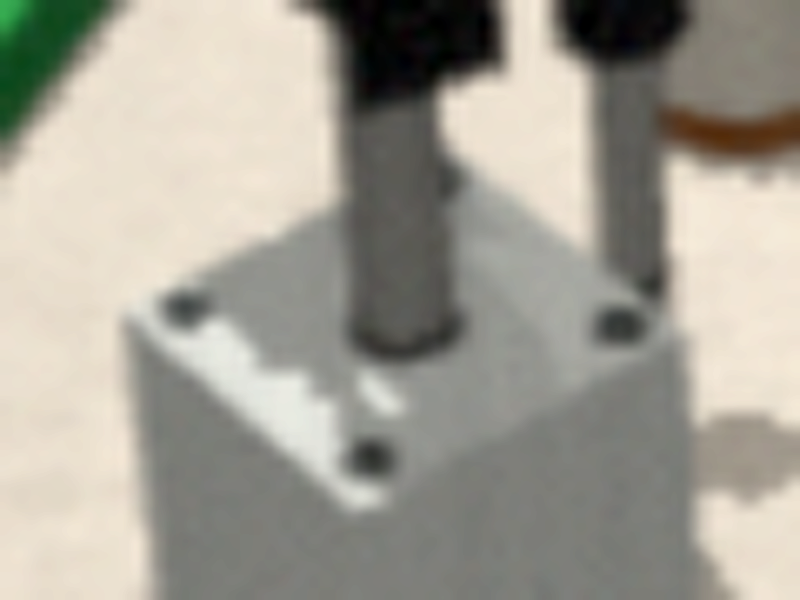

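The dark groove band now shows at the mouth, at (408,340), with about its upper half visible. That means its middle is level with the top of the block. I hand in.

```bash
python3 -c "
from station import r
print(r.finish_job())"
```

```text
the job is handed in; nothing more can be done
None
```

The job is handed in with the selector on the long line and the pump rod held still, its groove level with the block's top to within about 1 mm as measured; no verdict was returned.

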